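# Open the gas cock and hold the kettle's burner dial at ignition

### The job

Light the gas under the kettle: with both hob dials still at off, swing the lever of the gas cock fully open so that it lies in line with its pipe, then turn the dial of the burner on which the kettle stands anticlockwise, past low and past high (it stiffens at each), to the sprung ignition position at the end of its travel. Do not let go: finish while you are still holding that dial at ignition against its return spring. Leave the other dial at off and every other thing standing where it is.

Things in the scene. Friction and masses are not known exactly. Their poses are not given: they have to be found in the camera images.
- hob: Two-burner steel gas hob, fixed: slab 340 (its x, front to back) by 500 mm (its y), top 12 mm above the ledge. Origin under its centre at ledge height, +y to the robot's left. Burners 45 mm behind the centre, 125 mm left and right; black pan supports 208 mm square, tops at 50 mm. Two black dials near the front edge, each straight in front of its own burner (175 mm away) and working it.
- burner_left (a point): Centre of the left (+y) burner, on top of its pan support, 50 mm above the ledge.
- burner_right (a point): Centre of the right (-y) burner, on top of its pan support, 50 mm above the ledge.
- dial_left_grip (a point): Top centre of the left (+y) dial, on its vertical axis, 44 mm above the ledge; turns with it. Skirt of radius 21 mm up to 22 mm above the ledge, then a grip bar 42 mm long (the point's x), 12 mm wide, 22 to 44 mm above the ledge. Its turn anticlockwise from above, from the hob's x: 0 off (stop), 0.45 rad low, 0.90 high, 1.31 ignition (end stop). Starts at off; needs no pushing down.
- dial_right_grip (a point): The same point of the right dial. Feel of both dials: 0.03 N m from off to low, where it steps up to 0.08 N m as far as high; up to there the dial stays where it is left. At high it steps up again: a spring, 0.14 N m rising to 0.20 N m at ignition, drives the dial back to high unless it is held. A white line on the bar's top points to the setting.
- gas_cock: Gas cock, fixed: a steel pipe of 27 mm diameter that rises from the ledge, runs level for 210 mm along this body's x axis with its centre 42 mm above the ledge, and goes down again; a brass ball valve sits in the middle. Origin at ledge height under the valve's stem. Turned up to 23 degrees.
- lever (a joint): Turn of the cock's lever (rad) about its vertical stem, anticlockwise from above: 0 closed (stop, lever square across the pipe, pointing to the cock's -y), 1.571 open (stop, lever in line above the pipe, pointing to its +x). Starts within 0.12 rad of closed, stays where it is left, needs about 0.3 N m.
- lever_grip (a point): Point on the lever's black sleeve, 70 mm from the stem's axis, at mid height of the sleeve; turns with the lever. Sleeve 20 mm wide, 84 to 95 mm above the ledge, 36 to 100 mm from the stem's axis along the point's -y. Below it is free space down to the pipe's top, 56 mm above the ledge (60 mm at the elbows, from 87 mm off the stem).
- lever_hinge (a point): Point on the axis of the lever's stem, 90 mm above the ledge.
- kettle: Steel kettle, loose, standing on one of the two burners (either): base radius 70 mm, largest radius 78 mm, 171 mm high with its arched black handle, spout along +x of the body. Origin at the centre of its underside.
- pan: Aluminium milk pan, loose, on the other burner: radius 78 mm, 70 mm high, black handle along +x out to 207 mm. Origin at the centre of its underside.
- mate_cup: Glass mate cup in a steel sleeve, loose: radius 39 mm, 86 mm high. Origin at the centre of its underside.
- bombilla_pot: White ceramic pot with two steel bombillas standing in it, loose: radius 44 mm, pot 100 mm high, bombillas to 205 mm. Origin at the centre of its underside.
- canister: Yellow plastic canister with a flip top, loose: radius 49 mm, 151 mm high. Origin at the centre of its underside.
- sugar_jar: Glass sugar jar with a steel cap, loose: radius 42 mm, 120 mm high. Origin at the centre of its underside.
- spoon: Wooden spoon lying on the ledge, loose, 200 mm long along its x.
Things that resemble listed ones, but are neither listed nor needed, are in the scene too. Leave any green look-alike of the kettle alone.

How it is judged:
By the outcome, as a careful person would: the job done as asked, in the order asked, and still so for the second after the job is handed in, while the arm keeps its last pose, push and grip.
It also fails if it takes over 54 s, if anything falls off the work surface, if the arm or the gripper's body presses on something with over 40 N, if the wrist force passes 120 N, or if a joint passes its speed limit or range.

### The arm

A 6-joint arm with a two-finger parallel gripper is mounted at the origin on the work surface. World frame = base frame: x ahead of the robot, y to its left, z up, the work surface at z = 0. Lengths are in m, angles in degrees, forces in N, time in s.
With the tool pointing down it reaches from about 0.4 to 0.825 m from the base axis. Payload 7 kg.
Tool frame: the origin (TCP) lies at the very end of the fingers, on their centre line; the grasp point (between the pads) lies 19 mm behind it (ctrl.pinch_z is the distance from the TCP to the grasp point, in m); z points along the fingers, x is the direction in which the jaws open and shut, and the axes are right-handed (so a half turn about z gives the same grasp; the last joint's range is limited). The gripper opens to 88 mm and grips with 3 to 60 N. Pads are 19 mm wide; open, the fingers measure 130 mm over their backs; the gripper's body (78 mm by 193 mm) begins 47 mm behind the grasp point.
Start: joints at [90.476, 20.546, 0.682, 0, -70.136, -16.507], TCP at [0.186, 0.649, 0.227] pointing down, gripper open.
Joint ranges: [-176.03, 176.03], [-82.01, 121.73], [-58.28, 71.71], [-173.87, 95.51], [-174.79, -0.11], [-173.66, 173.66]. Speed limits (degrees/s): [136.94, 136.94, 172.46, 180, 180, 180].

### API

Orientations are given as [roll, pitch, yaw] about the fixed x, y, z axes, in that order (R = Rz(yaw) Ry(pitch) Rx(roll)).
In Python, from plant import ctrl gives the robot as it stands.
- The arm moves only by the tool carry_out, never from a script. Its argument "increments" is a list of rows, each a list of 7 numbers: the turn, a rotation vector about the world's x, y, z in degrees, then the shift along the world's x, y, z in mm, then the closure, from 0 (fully open) to 1 (shut). In form: [[ax, ay, az, dx, dy, dz, grip], ...]. A call has 1 to 20 rows; each row is the pose to reach, as a shift and turn from the pose commanded when the call began; what a row does not reach only later rows make up. A row lasts 1/8 s, in which the tool goes at most 62.5 mm and 10.7 degrees, less where a joint would pass 70% of its speed; a pose out of reach is approached as far as the arm can. A call with a gripper value outside its range is refused whole. The fingers move at their own pace and stop on an object; the grip force is fixed at half the most. Time passes only in rows, so rows that repeat a pose let the fingers close. It gives the time, the measured TCP pose, the force and the opening at its end, in the units of the state.
- ctrl.get_obs(): the state, without advancing time (a new reading comes with each control period).
- ctrl.snapshot(name): name is "scene" or "top"; returns a dict with "pixels" (400x640x3 uint8, blue, green, red), "intrinsics" (3x3 intrinsics, pixels), "rvec" (rotation vector, rad) and "tvec" (3), from world to camera coordinates, as OpenCV has them. Camera axes: x right, y down, z forward; pixel columns grow to the right and rows downward; lengths in m; the calibration is good to about 2 mm. A picture is of the moment at which its call begins. There is no depth.
- ctrl.close_job(): hands the job in, once; it reports no verdict.
Trained networks look in a picture, given as the dict that the camera call returned (one of the last four; its "shot" number tells which), for a name from the list of things; names that differ only in an ending like _2 or _b are one class to them, and where a whole thing is asked for, a point or a joint stands for the part that bears it (a point fixed in the world has none). Each returns a list of dicts, best first, with "confidence" (0 to 1); they miss things now and then, are a little off and sometimes report something else, mostly with a low value. They report only what shows in the picture. A call takes as long as a camera call. They do not tell look-alikes from the thing itself.
- ctrl.search_frame(picture, label): "centre" ([x, y, z] in m, in world coordinates, good to about 4 mm: the middle of the surface that is visible of it).
- ctrl.outline_of(picture, label): "pixels" (400x640 bool, what is visible of it).
The state is a dict: "clock": time; "joint_pos": joint angles; "qvel": joint speeds; "tau": joint torques, N m; "tool_pos": TCP position; "orientation": TCP orientation; "force": force on the tool from outside, world axes, zero at the start; "moment": the same for the moment, N m; "opening": finger opening in m.
Only numpy, scipy, OpenCV 4.12 (cv2) and the standard library are available. Lean on these libraries where they do the work, as an engineer would, in place of code of your own. Each camera call takes 0.05 s, during which the arm holds its last target. There are 200 camera calls.

## Working session

There is one attempt and no reset: what is moved stays moved. The work goes in short steps, Python scripts to look and compute and a tool call to move; the robot and the scene stay as the last step left them, time stands still between calls to the robot, and variables do not carry over. Pictures are saved under pics/ and viewed, about 8 in all and at most 12, crops included, and the job is handed in when it is done.

Besides the shell and the picture viewer there is one more tool, called after "Request:" as name(argument=value, ...) on one line, values as JSON. carry_out: Moves the arm, as the interface text tells. Its arguments: {"type":"object","properties":{"increments":{"type":"array"}},"required":["increments"]}

```bash
mkdir -p pics; cat > h.py <<'E'
import numpy as np, cv2
from plant import ctrl
def P(s):
    R=cv2.Rodrigues(np.array(s["rvec"],float))[0]; return np.array(s["intrinsics"],float)@np.c_[R,np.array(s["tvec"],float).ravel()]
def proj(s,X):
    return cv2.projectPoints(np.array(X,float).reshape(-1,3),np.array(s["rvec"],float),np.array(s["tvec"],float),np.array(s["intrinsics"],float),None)[0].reshape(-1,2)
def back(s,uv,z):
    M=P(s); H=np.c_[M[:,0],M[:,1],M[:,2]*z+M[:,3]]
    q=np.linalg.solve(H,np.array([uv[0],uv[1],1.])); return q[:2]/q[2]
E
python3 - <<'E'
from h import *
o=ctrl.get_obs(); print(o["clock"],o["tool_pos"],o["orientation"])
for n in("scene","top"):
    s=ctrl.snapshot(n); cv2.imwrite(f"pics/{n}0.png",s["pixels"])
    for l in ["hob","dial_left_grip","gas_cock","lever","lever_grip","kettle","pan","mate_cup","bombilla_pot","canister","sugar_jar","spoon"]:
        r=ctrl.search_frame(s,l); print(n,l,[(np.round(d["centre"],3).tolist(),round(d["confidence"],2)) for d in r[:4]])
E
```

```text
0.0 [0.18628599 0.64827612 0.22560352] [-1.79994472e+02 -9.41128348e-02 -1.06039316e+02]
scene hob [([0.662, -0.14, 0.012], 0.7)]
scene dial_left_grip [([0.509, -0.269, 0.027], 0.43), ([0.508, -0.021, 0.021], 0.39)]
scene gas_cock [([0.477, 0.289, 0.055], 0.88)]
scene lever [([0.46, 0.262, 0.09], 0.57)]
scene lever_grip [([0.459, 0.258, 0.092], 0.46), ([0.379, 0.535, 0.072], 0.21)]
scene kettle [([0.263, -0.359, 0.08], 0.9), ([0.667, -0.514, 0.08], 0.79), ([0.704, -0.245, 0.131], 0.63)]
scene pan [([0.671, -0.033, 0.063], 0.87)]
scene mate_cup [([0.377, 0.111, 0.051], 0.92)]
scene bombilla_pot []
scene canister [([0.734, 0.276, 0.146], 0.83)]
scene sugar_jar [([0.582, 0.515, 0.097], 0.69), ([0.376, 0.11, 0.053], 0.62), ([0.381, 0.533, 0.071], 0.29), ([0.675, -0.032, 0.064], 0.19)]
scene spoon [([0.362, -0.206, 0.016], 0.65), ([0.476, 0.291, 0.05], 0.46)]
top hob [([0.572, -0.141, 0.015], 0.89)]
top dial_left_grip [([0.496, -0.027, 0.02], 0.62)]
top gas_cock [([0.356, 0.113, 0.013], 0.45)]
top lever [([0.452, 0.269, 0.088], 0.53)]
top lever_grip [([0.45, 0.258, 0.091], 0.47)]
top kettle [([0.633, -0.528, 0.087], 0.93), ([0.226, -0.356, 0.088], 0.73), ([0.669, -0.254, 0.136], 0.7)]
top pan [([0.697, -0.029, 0.054], 0.89)]
top mate_cup [([0.693, 0.276, 0.144], 0.51)]
top bombilla_pot [([0.361, 0.541, 0.066], 0.6), ([0.694, -0.027, 0.055], 0.37)]
top canister [([0.692, 0.276, 0.142], 0.76), ([0.495, -0.028, 0.022], 0.72)]
top sugar_jar [([0.547, 0.507, 0.114], 0.86)]
top spoon [([0.333, -0.203, 0.015], 0.54)]
```

View pics/scene0.png

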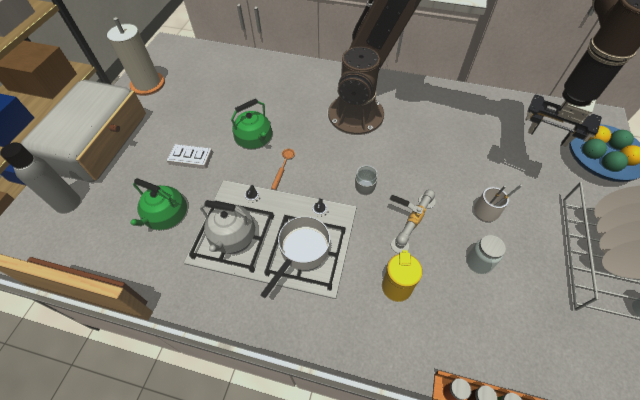

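View pics/top0.png

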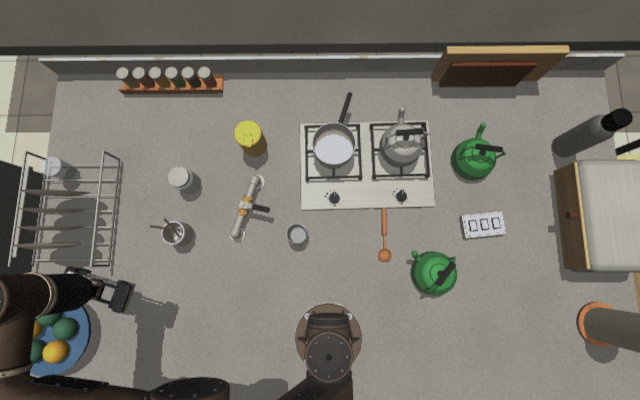

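The scene view is taken from the far side, so +y is to the right. It shows the steel kettle on the right burner (px 228,230), the pan on the left, and the cock at (415,215). The top view agrees: kettle (402,143), right dial (401,196), cock (247,207). Next I'll measure the details.

```bash
cat > m.py <<'E'
from h import *
S={n:ctrl.snapshot(n) for n in("scene","top")}
def crop(n,u,v,w,h,k):
    c=S[n]["pixels"][v:v+h,u:u+w]; c=cv2.resize(c,None,fx=k,fy=k,interpolation=cv2.INTER_CUBIC)
    return c
def tri(a,b):
    X=cv2.triangulatePoints(P(S["scene"]),P(S["top"]),np.array(a,float).reshape(2,1),np.array(b,float).reshape(2,1)); return (X[:3]/X[3]).ravel()
E
python3 - <<'E'
from m import *
a=crop("scene",380,180,66,50,6);b=crop("top",220,170,66,50,6);c=crop("scene",235,175,100,30,4);d=crop("top",320,180,100,30,4)
z=np.zeros((600+120,800,3),np.uint8)
z[:300,:396]=a;z[:300,400:796]=b;z[304:424,:400]=c;z[304:424,400:]=d
cv2.imwrite("pics/c1.png",z[:430])
for n in S:
  s=S[n]
  for l in["lever","gas_cock","dial_right_grip","hob","kettle"]:
    for r in ctrl.outline_of(s,l)[:3]:
      m=r["pixels"].astype(np.uint8); v,u=np.nonzero(m); 
      print(n,l,round(r["confidence"],2),len(u),"mean",u.mean().round(2),v.mean().round(2),"rect",[np.round(q,1) for q in cv2.minAreaRect(np.c_[u,v].astype(np.float32))])
E
```

```text
scene lever 0.71 269 mean 405.18 203.44 rect [array([405.8, 203.4]), array([35.8,  8.6]), np.float64(23.7)]
scene gas_cock 0.87 1051 mean 411.35 218.22 rect [array([412.9, 221.5]), array([62.4, 44.9]), np.float64(88.8)]
scene dial_right_grip 0.41 93 mean 250.86 193.42 rect [array([251., 194.]), array([9.9, 9.9]), np.float64(45.0)]
scene hob 0.96 9320 mean 277.58 238.64 rect [array([270. , 235.7]), array([157. ,  95.5]), np.float64(12.2)]
scene kettle 0.91 1416 mean 250.67 126.41 rect [array([249.9, 124.9]), array([47.8, 38.5]), np.float64(73.3)]
scene kettle 0.68 2156 mean 227.42 226.59 rect [array([228.6, 224.8]), array([54.7, 50.9]), np.float64(80.1)]
scene kettle 0.65 1879 mean 159.18 206.39 rect [array([158. , 206.5]), array([55.9, 45.7]), np.float64(10.8)]
top lever 0.71 158 mean 251.94 206.51 rect [array([253.3, 207.7]), array([30.1,  7.7]), np.float64(15.9)]
top gas_cock 0.55 881 mean 247.04 208.48 rect [array([251.9, 211. ]), array([30.2, 71.2]), np.float64(24.6)]
top hob 0.94 8178 mean 364.85 173.59 rect [array([366.5, 165.2]), array([ 86.8, 133.4]), np.float64(88.6)]
top kettle 0.74 1637 mean 433.15 272.89 rect [array([433.5, 273.7]), array([45.5, 42.8]), np.float64(3.6)]
top kettle 0.63 1639 mean 474.5 157.1 rect [array([476.4, 155.5]), array([40.4, 53.8]), np.float64(47.7)]
top kettle 0.3 91 mean 400.52 196.32 rect [array([400.5, 196. ]), array([10.,  9.]), np.float64(90.0)]
```

View pics/c1.png

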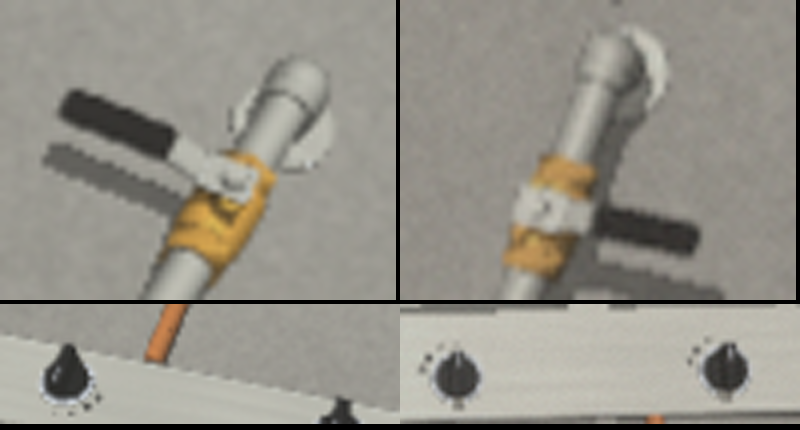

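```bash
python3 - <<'E'
from m import *
from scipy.optimize import least_squares
print("stem",tri((419.2,210),(244.2,204.5)).round(4),"inner",tri((409.2,203.7),(253.3,207)).round(4),"tip",tri((390.3,197.5),(269.7,209.7)).round(4))
for n,q in dict(stem=(244.2,204.5),tip=(269.7,209.7),inner=(253.3,207)).items(): print(n,"top@.09",back(S["top"],q,.092))
for n,q in dict(stem=(419.2,210),tip=(390.3,197.5),inner=(409.2,203.7)).items(): print(n,"scene@.09",back(S["scene"],q,.092))
print("dialR top",back(S["top"],(401.5,196.5),.035))
C=dict(scene=[(221,181),(357,206),(332,291),(186,262)],top=[(434,206),(301,210),(300,124),(430,121)])
L=np.array([(-.17,-.25),(-.17,.25),(.17,.25),(.17,-.25)])
pts={}
for n in C:
    g=cv2.cvtColor(S[n]["pixels"],6)
    p=cv2.cornerSubPix(g,np.array(C[n],np.float32).reshape(-1,1,2),(4,4),(-1,-1),(3,50,.01)).reshape(-1,2); pts[n]=p; print(n,p.round(1).tolist())
def w(p,L,z):
    c,s=np.cos(p[2]),np.sin(p[2]); return np.c_[L@np.array([[c,s],[-s,c]])+p[:2],np.full(len(L),z)]
for ns in (["scene"],["top"],["scene","top"]):
    f=lambda p:np.concatenate([(proj(S[n],w(p,L,.012))-pts[n]).ravel() for n in ns])
    r=least_squares(f,[.63,-.14,0],loss="soft_l1"); p=r.x
    print(ns,p.round(4),np.degrees(p[2]).round(2),np.abs(r.fun).max().round(2),"dials L,R",w(p,np.array([(-.13,.125),(-.13,-.125)]),.044).round(4).tolist(), r.fun.round(1))
for n in S: print(n,"dialR proj z.044, .022",proj(S[n],np.r_[w(p,np.array([(-.13,-.125)]),.044),w(p,np.array([(-.13,-.125)]),.022)]).round(1).tolist())
# joint fit of cock+lever: x,y,theta(lever direction)
ob=dict(scene=[(419.2,210),(409.2,203.7),(390.3,197.5)],top=[(244.2,204.5),(253.3,207),(269.7,209.7)])
def wl(p): 
    d=np.array([np.cos(p[2]),np.sin(p[2])]); return np.array([[*(p[:2]+k*d),z] for k,z in((0,.094),(.036,.093),(.1,.092))])
f=lambda p:np.concatenate([(proj(S[n],wl(p))-ob[n]).ravel() for n in ob])
r=least_squares(f,[.46,.29,-1.5]);print("lever",r.x.round(4),np.degrees(r.x[2]),r.fun.round(1))
# pipe axis from elbows (zoom)
print("elbow far top",back(S["top"],(255.3,179.8),.05),back(S["scene"],(429.5,193),.05))
E
```

```text
stem [0.4642 0.3035 0.0801] inner [0.4539 0.2684 0.0886] tip [0.4445 0.2073 0.0882]
stem top@.09 [0.46256272 0.29769795]
tip top@.09 [0.44388272 0.20699592]
inner top@.09 [0.45358261 0.26517619]
stem scene@.09 [0.4715369  0.30483258]
tip scene@.09 [0.44720045 0.2069261 ]
inner scene@.09 [0.4556102  0.27041182]
dialR top [ 0.50061488 -0.26825099]
scene [[223.10000610351562, 180.3000030517578], [355.6000061035156, 206.39999389648438], [329.79998779296875, 290.70001220703125], [183.8000030517578, 262.5]]
top [[434.6000061035156, 205.60000610351562], [301.0, 209.0], [300.0, 124.0], [430.0, 121.0]]
['scene'] [ 0.6315 -0.1472  0.0237] 1.36 7.25 dials L,R [[0.4986, -0.0253, 0.044], [0.5045, -0.2752, 0.044]] [-0.6 -1.3  0.3 -0.8  4.9  7.2 -1.7 -0.3]
['top'] [ 0.6308 -0.1437  0.0168] 0.96 1.38 dials L,R [[0.4987, -0.0209, 0.044], [0.5029, -0.2709, 0.044]] [ 0.7  1.4 -0.2  0.4  0.2 -1.  -0.9 -0.7]
['scene', 'top'] [ 0.6316 -0.1452  0.0217] 1.25 7.56 dials L,R [[0.4989, -0.0231, 0.044], [0.5043, -0.273, 0.044]] [-0.  -1.2  0.9 -0.5  5.4  7.6 -1.2 -0.3  1.3  0.8  0.5  0.5  0.4 -0.8
 -0.7 -1.2]
scene dialR proj z.044, .022 [[250.0, 189.2], [251.0, 192.8]]
top dialR proj z.044, .022 [[403.3, 195.0], [402.0, 196.1]]
lever [ 0.4658  0.3031 -1.7924] -102.69421351257648 [-0.2 -1.9 -0.8  0.2 -0.3 -0.9 -1.6 -1.  -0.8 -1.2  0.4  0. ]
elbow far top [0.56162251 0.26975345] [0.36457547 0.33618893]
```

The crops show the lever sleeve tip at scene px (390,197) and top px (270,210), with the stem at (419,210) and (244,204). The pipe yaw is about -18.6° and the lever direction about -103°. The right dial's bar points along hob x, so it is at off.

If the gripper turned square with the dial bar, its body would swing into the kettle. I'll grip the lever, but turn the dial by pushing with closed fingers.

Request:
carry_out(increments=[[0, 0, -10, 29, -46, 0, 0], [0, 0, -20, 58, -92, 0, 0], [0, 0, -30, 88, -138, 0, 0], [0, 0, -40, 117, -184, 0, 0], [0, 0, -50, 146, -230, 0, 0], [0, 0, -60, 175, -276, 0, 0], [0, 0, -70, 205, -322, 0, 0], [0, 0, -80, 234, -367, -10, 0], [0, 0, -86.7, 263, -413, -40, 0], [0, 0, -86.7, 263, -413, -80, 0.3], [0, 0, -86.7, 263, -413, -80, 0.3], [0, 0, -86.7, 263, -413, -80, 0.3]])

```text
clock: 3.5
tool_pos: [0.45, 0.2366, 0.148]
orientation: [179.9, 0.1, 167.3]
force: [0.3, 1.2, -0.0]
opening: 0.0639
```

```bash
python3 - <<'E'
from m import *
o=ctrl.get_obs();print(o["tool_pos"],o["orientation"],o["joint_pos"],o["opening"],o["force"])
z=np.zeros((480,800,3),np.uint8)
z[:,:396]=crop("scene",372,165,66,80,6);z[:,400:796]=crop("top",220,150,66,80,6)
cv2.imwrite("pics/c2.png",z)
for n in S: print(n,"tcp px",proj(S[n],[o["tool_pos"]]))
E
```

```text
[0.45002507 0.23712529 0.14831947] [1.79871559e+02 9.46124160e-02 1.67360476e+02] [ 4.99569523e+01  8.71005779e+00 -2.64827367e+01  3.05039564e-02
 -5.46496352e+01 -6.26139850e+01] 0.06240847531252403 [-0.57696237  0.76333965 -0.68055063]
scene tcp px [[402.24892268 190.30761973]]
top tcp px [[258.2295065  205.46329987]]
```

View pics/c2.png

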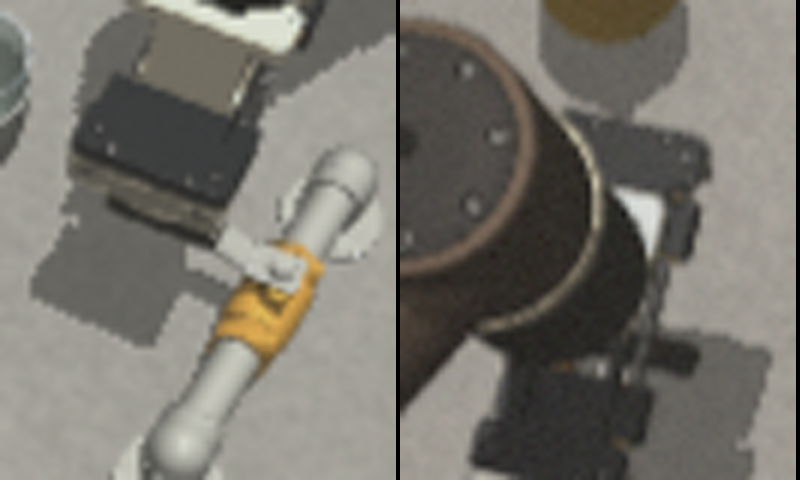

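The view shows the open gripper over the sleeve, with the jaw direction square to the lever. I'll descend and grip.

Request:
carry_out(increments=[[0, 0, 0, 0, -1, -30, 0.3], [0, 0, 0, 0, -1, -60, 0.3], [0, 0, 0, 0, -1, -75, 0.3], [0, 0, 0, 0, -1, -75, 0.3], [0, 0, 0, 0, -1, -75, 0.6], [0, 0, 0, 0, -1, -75, 0.85], [0, 0, 0, 0, -1, -75, 0.85], [0, 0, 0, 0, -1, -75, 0.85], [0, 0, 0, 0, -1, -75, 0.85]])

```text
clock: 4.72
tool_pos: [0.4493, 0.2348, 0.0717]
orientation: [180.0, -0.0, 167.3]
force: [-2.0, -0.4, 3.3]
opening: 0.0198
```

```bash
python3 - <<'E'
from h import *
r=np.array([.4493-.465,.2348-.303])*1000
for f in range(7,92,7):
    a=np.radians(f);c,s=np.cos(a),np.sin(a); d=np.array([c*r[0]-s*r[1],s*r[0]+c*r[1]])-r; print([0,0,f,*d.round(1).tolist(),0,.85])
E
```

```text
[0, 0, 7, 8.4, -1.4, 0, 0.85]
[0, 0, 14, 17.0, -1.8, 0, 0.85]
[0, 0, 21, 25.5, -1.1, 0, 0.85]
[0, 0, 28, 33.9, 0.6, 0, 0.85]
[0, 0, 35, 42.0, 3.3, 0, 0.85]
[0, 0, 42, 49.7, 7.0, 0, 0.85]
[0, 0, 49, 56.9, 11.6, 0, 0.85]
[0, 0, 56, 63.5, 17.0, 0, 0.85]
[0, 0, 63, 69.3, 23.2, 0, 0.85]
[0, 0, 70, 74.4, 30.1, 0, 0.85]
[0, 0, 77, 78.6, 37.6, 0, 0.85]
[0, 0, 84, 81.9, 45.5, 0, 0.85]
[0, 0, 91, 84.2, 53.7, 0, 0.85]
```

Request:
carry_out(increments=[[0, 0, 7, 8.4, -1.4, 0, 0.85], [0, 0, 14, 17.0, -1.8, 0, 0.85], [0, 0, 21, 25.5, -1.1, 0, 0.85], [0, 0, 28, 33.9, 0.6, 0, 0.85], [0, 0, 35, 42.0, 3.3, 0, 0.85], [0, 0, 42, 49.7, 7.0, 0, 0.85], [0, 0, 49, 56.9, 11.6, 0, 0.85], [0, 0, 56, 63.5, 17.0, 0, 0.85], [0, 0, 63, 69.3, 23.2, 0, 0.85], [0, 0, 70, 74.4, 30.1, 0, 0.85], [0, 0, 77, 78.6, 37.6, 0, 0.85], [0, 0, 77, 78.6, 37.6, 0, 0.85], [0, 0, 77, 78.6, 37.6, 0, 0.85]])

```text
clock: 6.35
tool_pos: [0.5284, 0.2731, 0.0717]
orientation: [-180.0, 0.1, -115.9]
force: [0.6, 4.7, -0.4]
opening: 0.0197
```

```bash
python3 - <<'E'
from h import *
o=ctrl.get_obs();print(o["force"],o["moment"],o["tool_pos"],o["orientation"])
E
```

```text
[ 0.64580398  4.67966664 -0.43562474] [ 1.80206964  0.07952064 -0.05498534] [0.52836092 0.27309577 0.07174076] [-1.79977081e+02  9.49144016e-02 -1.15854247e+02]
```

Request:
carry_out(increments=[[0, 0, 3.5, 1.7, 3.9, 0, 0.85], [0, 0, 7, 3.3, 7.9, 0, 0.85], [0, 0, 7, 3.3, 7.9, 0, 0.85], [0, 0, 7, 3.3, 7.9, 0, 0.85]])

```text
clock: 6.85
tool_pos: [0.5315, 0.2807, 0.0717]
orientation: [-180.0, 0.1, -108.9]
force: [-0.6, 5.7, 1.2]
opening: 0.0195
```

```bash
python3 - <<'E'
from h import *
o=ctrl.get_obs();print(o["force"],o["moment"],o["tool_pos"],o["orientation"])
E
```

```text
[-0.5882315   5.68045769  1.158834  ] [ 1.82399124  0.16559415 -0.24855084] [0.53147864 0.28066741 0.07174312] [-1.79978909e+02  7.37380973e-02 -1.08882693e+02]
```

Request:
carry_out(increments=[[0, 0, 1.5, 0.6, 1.7, 0, 0.85], [0, 0, 3, 1.1, 3.5, 0, 0.85], [0, 0, 3, 1.1, 3.5, 0, 0.85], [0, 0, 3, 1.1, 3.5, 0, 0.85]])

```text
clock: 7.35
tool_pos: [0.5314, 0.2814, 0.0716]
orientation: [179.9, -0.2, -105.8]
force: [-3.0, -3.8, 7.0]
opening: 0.0202
```

```bash
python3 - <<'E'
from h import *
o=ctrl.get_obs();print(o["force"],o["moment"],o["tool_pos"],o["orientation"])
E
```

```text
[-3.02318447 -3.84323461  6.96383433] [-1.44381222  1.08872589 -0.6986043 ] [0.53139865 0.28142483 0.07161296] [ 179.92071956   -0.2050129  -105.82454497]
```

Request:
carry_out(increments=[[0, 0, 1, 0.5, 2, 0, 0.85], [0, 0, 1, 1, 4, 0, 0.85], [0, 0, 1, 1, 4, 0, 0.85]])

```text
clock: 7.72
tool_pos: [0.5312, 0.2817, 0.0715]
orientation: [179.8, -0.6, -104.9]
force: [-3.8, -15.6, 14.4]
opening: 0.0198
```

```bash
python3 - <<'E'
from h import *
o=ctrl.get_obs();print(o["force"],o["moment"],o["tool_pos"],o["orientation"])
E
```

```text
[ -3.77698808 -15.5774002   14.4146031 ] [-5.85761318  1.44456312 -0.61652996] [0.5311634  0.28170402 0.07146785] [ 179.81372409   -0.57551073 -104.85235505]
```

Request:
carry_out(increments=[[0, 0, 0, -0.5, -3, 0, 0.6], [0, 0, 0, -0.5, -4, 0, 0.3], [0, 0, 0, -0.5, -4, 0, 0.3], [0, 0, 0, -0.5, -4, 0, 0.3], [0, 0, 0, -0.5, -4, 30, 0.3], [0, 0, 0, -0.5, -4, 80, 0.3], [0, 0, 0, -0.5, -4, 120, 0.3], [0, 0, 0, -20, -60, 140, 1], [0, 0, 0, -40, -120, 160, 1], [0, 0, 0, -60, -180, 160, 1], [0, 0, 0, -80, -240, 160, 1], [0, 0, 0, -80, -300, 160, 1], [0, 0, 0, -80, -300, 160, 1], [0, 0, 0, -80, -300, 160, 1]])

```text
clock: 9.48
tool_pos: [0.4536, -0.0124, 0.2317]
orientation: [-180.0, 0.0, -104.8]
force: [0.3, 0.6, -0.4]
opening: 0.0014
```

```bash
python3 - <<'E'
from m import *
o=ctrl.get_obs();print(o["tool_pos"],o["orientation"],o["force"],o["opening"])
z=np.zeros((600,800,3),np.uint8)
z[:288,:396]=crop("scene",385,175,66,48,6);z[:288,400:796]=crop("top",220,165,66,48,6)
z[296:596,:396]=crop("scene",226,165,66,50,6);z[296:596,400:796]=crop("top",370,165,66,50,6)
cv2.imwrite("pics/c3.png",z)
# refined dial: joint fit, hypothesised
for n in S:
  for l in ["dial_right_grip","lever_grip"]:
    print(n,l,[(np.round(d["centre"],4).tolist(),round(d["confidence"],2)) for d in ctrl.search_frame(S[n],l)[:3]])
E
```

```text
[ 0.45370862 -0.01141615  0.23150135] [ 1.79997844e+02  2.68136213e-03 -1.04678021e+02] [0.95472312 0.34553082 0.08152146] 0.00027103978277819734
scene dial_right_grip [([0.5109, -0.2653, 0.0232], 0.53)]
scene lever_grip [([0.5177, 0.2839, 0.0956], 0.65)]
top dial_right_grip [([0.4963, -0.2669, 0.0197], 0.55)]
top lever_grip []
```

View pics/c3.png

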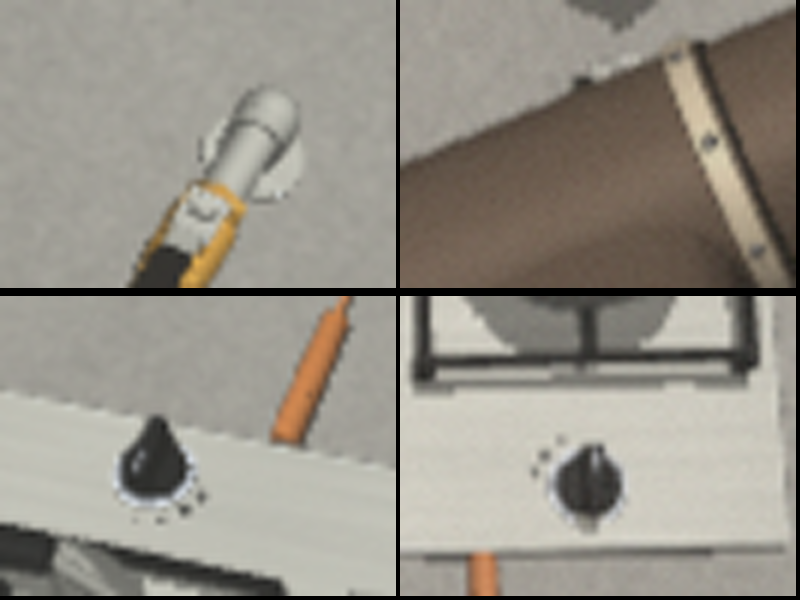

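```bash
python3 - <<'E'
from m import *
a=(251.5,195);b=(401.3,195.7)
print("top",back(S["top"],b,.018),"scene",back(S["scene"],a,.018),tri(a,b))
# model overlay check: skirt circle z.012/.022 r.021 bar ends
for c in ([.503,-.270],[.501,-.267]):
  t=np.linspace(0,2*np.pi,60)
  for n in S:
    q=np.r_[proj(S[n],np.c_[c[0]+.021*np.cos(t),c[1]+.021*np.sin(t),0*t+.022]),proj(S[n],np.c_[c[0]+.021*np.cos(t),c[1]+.021*np.sin(t),0*t+.012])]
    off=dict(scene=(226,165,0,296),top=(370,165,400,296))[n]
    lo=(q.min(0)-off[:2])*6+off[2:];hi=(q.max(0)-off[:2])*6+off[2:]
    print(c,n,"crop px skirt bbox",lo.round(),hi.round())
for l in("kettle","bombilla_pot"):
  for n in S: print(n,l,[(np.round(d["centre"],3).tolist(),round(d["confidence"],2)) for d in ctrl.search_frame(S[n],l)[:4]])
E
```

```text
top [ 0.50678252 -0.27113993] scene [ 0.51059265 -0.26953286] [ 0.50762926 -0.27187316  0.01298536]
[0.503, -0.27] scene crop px skirt bbox [120. 433.] [194. 501.]
[0.503, -0.27] top crop px skirt bbox [550. 452.] [622. 521.]
[0.501, -0.267] scene crop px skirt bbox [126. 431.] [200. 499.]
[0.501, -0.267] top crop px skirt bbox [546. 455.] [617. 524.]
scene kettle [([0.381, 0.536, 0.07], 0.75), ([0.664, -0.512, 0.08], 0.67), ([0.705, -0.247, 0.136], 0.64), ([0.259, -0.361, 0.083], 0.62)]
top kettle [([0.632, -0.528, 0.082], 0.67), ([0.226, -0.356, 0.087], 0.6), ([0.668, -0.254, 0.134], 0.56)]
scene bombilla_pot [([0.379, 0.535, 0.072], 0.56), ([0.664, -0.14, 0.012], 0.4)]
top bombilla_pot [([0.364, 0.542, 0.068], 0.67)]
```

Top-left crop: the lever now lies in line over the pipe. Bottom crops: the right dial sits at about (0.504, -0.271), still at off. Next I'll bring the closed fingers to the +y side of the bar's near end.

Request:
carry_out(increments=[[0, 0, -10, 4, -40, 0, 1], [0, 0, -20, 8, -80, 0, 1], [0, 0, -30, 12, -120, 0, 1], [0, 0, -40, 16, -160, 0, 1], [0, 0, -50, 20, -200, -20, 1], [0, 0, -60, 25, -230, -70, 1], [0, 0, -68, 25, -230, -110, 1], [0, 0, -68, 25, -230, -150, 1], [0, 0, -68, 25, -230, -185, 1], [0, 0, -68, 25, -230, -200, 1], [0, 0, -68, 25, -230, -205, 1], [0, 0, -68, 25, -230, -205, 1], [0, 0, -68, 25, -230, -205, 1]])

```text
clock: 11.7
tool_pos: [0.4793, -0.2424, 0.0278]
orientation: [-180.0, 0.1, -172.7]
force: [0.6, 0.4, 0.4]
opening: 0.0003
```

```bash
python3 - <<'E'
from m import *
o=ctrl.get_obs();print(o["tool_pos"],o["orientation"],o["force"],o["opening"],o["joint_pos"])
z=np.zeros((480,800,3),np.uint8)
z[:,:396]=crop("scene",226,155,66,80,6);z[:,400:796]=crop("top",350,140,66,80,6)
cv2.imwrite("pics/c4.png",z)
E
```

```text
[ 0.47907484 -0.24235133  0.02756943] [-1.79971504e+02  1.02165072e-01 -1.72723298e+02] [-0.18416265 -1.3924868   0.62175528] 0.0004800738891016772 [-5.89917991e+00  2.00740930e+01 -3.05294929e+01  7.04010704e-03
 -3.92904434e+01  1.31704123e+01]
```

View pics/c4.png

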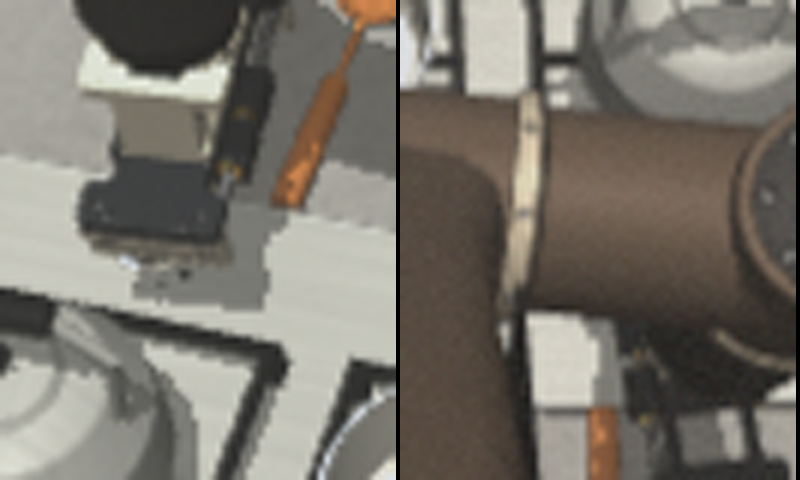

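The fingers are down beside the near end of the dial, the kettle is clear, and nothing has been touched. Now I'll compute the push arc.

```bash
python3 - <<'E'
from h import *
c=np.array([504,-271.]);b=np.array([479,-242.3])
for f in list(range(0,76,5))+[78,82]:
    a=np.radians(f+1.2);k,s=np.cos(a),np.sin(a); d=c+np.array([[k,-s],[s,k]])@[-24,15.5]-b; print([0,0,f,*d.round(1).tolist(),0,1])
E
```

```text
[0, 0, 0, 0.7, -13.7, 0, 1]
[0, 0, 5, -0.5, -15.9, 0, 1]
[0, 0, 10, -1.6, -18.2, 0, 1]
[0, 0, 15, -2.4, -20.5, 0, 1]
[0, 0, 20, -3.0, -22.9, 0, 1]
[0, 0, 25, -3.4, -25.4, 0, 1]
[0, 0, 30, -3.6, -27.9, 0, 1]
[0, 0, 35, -3.5, -30.4, 0, 1]
[0, 0, 40, -3.3, -32.8, 0, 1]
[0, 0, 45, -2.8, -35.3, 0, 1]
[0, 0, 50, -2.1, -37.7, 0, 1]
[0, 0, 55, -1.2, -40.0, 0, 1]
[0, 0, 60, -0.1, -42.3, 0, 1]
[0, 0, 65, 1.1, -44.4, 0, 1]
[0, 0, 70, 2.6, -46.4, 0, 1]
[0, 0, 75, 4.2, -48.3, 0, 1]
[0, 0, 78, 5.3, -49.4, 0, 1]
[0, 0, 82, 6.8, -50.7, 0, 1]
```

Request:
carry_out(increments=[[0, 0, 0, 0.3, -5, 0, 1], [0, 0, 0, 0.7, -10, 0, 1], [0, 0, 0, 0.7, -13.7, 0, 1], [0, 0, 5, -0.5, -15.9, 0, 1], [0, 0, 10, -1.6, -18.2, 0, 1], [0, 0, 15, -2.4, -20.5, 0, 1], [0, 0, 20, -3.0, -22.9, 0, 1], [0, 0, 20, -3.0, -22.9, 0, 1], [0, 0, 20, -3.0, -22.9, 0, 1]])

```text
clock: 12.92
tool_pos: [0.4753, -0.2653, 0.0265]
orientation: [180.0, -0.0, -152.9]
force: [0.1, -0.1, -0.2]
opening: 0.0006
```

```bash
python3 - <<'E'
from h import *
o=ctrl.get_obs();print(o["force"],o["moment"],o["tool_pos"],o["orientation"])
E
```

```text
[ 0.09157695 -0.07455006 -0.15040584] [0.14109797 0.10682641 0.05190036] [ 0.47527146 -0.26526813  0.0264715 ] [ 1.79991118e+02 -1.29041742e-02 -1.52852649e+02]
```

Request:
carry_out(increments=[[0, 0, 5, -0.4, -2.5, 0, 1], [0, 0, 10, -0.6, -5, 0, 1], [0, 0, 15, -0.5, -7.5, 0, 1], [0, 0, 20, -0.3, -9.9, 0, 1], [0, 0, 25, 0.2, -12.4, 0, 1], [0, 0, 30, 0.9, -14.8, 0, 1], [0, 0, 30, 0.9, -14.8, 0, 1], [0, 0, 30, 0.9, -14.8, 0, 1]])

```text
clock: 13.92
tool_pos: [0.4749, -0.2797, 0.0262]
orientation: [179.9, -0.0, -122.9]
force: [-5.4, 1.9, 3.4]
opening: 0.0006
```

```bash
python3 - <<'E'
from m import *
o=ctrl.get_obs();print(o["force"],o["moment"],o["tool_pos"],o["orientation"])
cv2.imwrite("pics/c5.png",np.hstack([crop("scene",226,165,60,50,6),crop("top",370,165,60,50,6)]))
E
```

```text
[-4.8775743   1.5170687   2.85561318] [0.70176225 1.72106066 0.02019256] [ 0.47493772 -0.27967626  0.02623784] [ 1.79869685e+02 -4.38080596e-02 -1.22933851e+02]
```

View pics/c5.png

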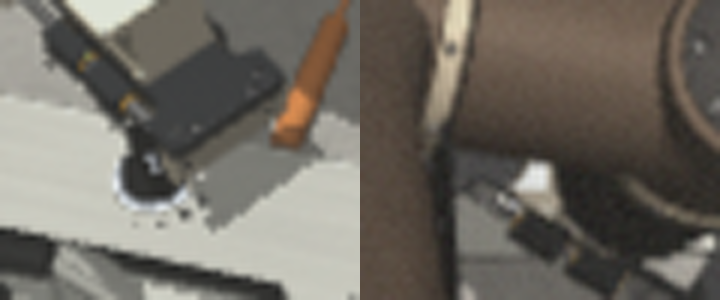

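Contact: about 5 N against the dial (roughly 0.09 N m), which fits the stretch between low and high. I'll carry on to the end of travel.

Request:
carry_out(increments=[[0, 0, 5, 0.9, -2.3, 0, 1], [0, 0, 10, 2.0, -4.6, 0, 1], [0, 0, 15, 3.2, -6.7, 0, 1], [0, 0, 20, 4.7, -8.7, 0, 1], [0, 0, 25, 6.3, -10.6, 0, 1], [0, 0, 25, 6.3, -10.6, 0, 1], [0, 0, 25, 6.3, -10.6, 0, 1]])

```text
clock: 14.9
tool_pos: [0.4793, -0.2902, 0.0259]
orientation: [179.7, 0.0, -98.0]
force: [-9.6, 2.5, 6.0]
opening: 0.0005
```

```bash
python3 - <<'E'
from m import *
o=ctrl.get_obs();print(o["force"],o["moment"],o["tool_pos"],o["orientation"])
cv2.imwrite("pics/c6.png",np.hstack([crop("scene",226,165,60,50,6),crop("top",370,165,60,50,6)]))
E
```

```text
[-10.11882743   1.17658335   7.01913139] [0.67630417 3.47427551 0.063349  ] [ 0.47922379 -0.29012305  0.02593591] [ 1.79665036e+02  2.72267187e-02 -9.79574267e+01]
```

View pics/c6.png

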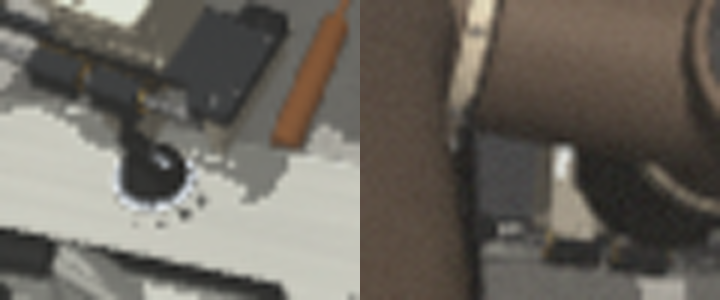

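Request:
carry_out(increments=[[0, 0, 0, 2, -0.5, 0, 1], [0, 0, 0, 4, -1, 0, 1], [0, 0, 0, 4, -1, 0, 1], [0, 0, 0, 4, -1, 0, 1]])

```text
clock: 15.5
tool_pos: [0.4817, -0.2913, 0.0255]
orientation: [179.5, 0.0, -98.0]
force: [-12.1, -0.4, 6.5]
opening: 0.0005
```

Request:
carry_out(increments=[[0, 0, 0, 2, -0.5, 0, 1], [0, 0, 0, 4, -1, 0, 1], [0, 0, 0, 4, -1, 0, 1], [0, 0, 0, 4, -1, 0, 1]])

```text
clock: 16.0
tool_pos: [0.484, -0.2925, 0.0254]
orientation: [179.4, 0.0, -98.0]
force: [-16.2, -2.9, 9.4]
opening: 0.0002
```

Request:
carry_out(increments=[[0, 0, 0, 2, -0.5, 1, 1], [0, 0, 0, 4, -1, 2, 1], [0, 0, 0, 4, -1, 2, 1], [0, 0, 0, 4, -1, 2, 1]])

```text
clock: 16.5
tool_pos: [0.4844, -0.2926, 0.0258]
orientation: [179.0, 0.1, -98.1]
force: [-21.3, -1.4, 5.1]
opening: 0.0001
```

Request:
carry_out(increments=[[0, 0, 0, 2, -0.5, 0, 1], [0, 0, 0, 4, -1, 0, 1], [0, 0, 0, 4, -1, 0, 1], [0, 0, 0, 4, -1, 0, 1]])

```text
clock: 17.0
tool_pos: [0.4848, -0.2929, 0.0255]
orientation: [178.6, 0.1, -98.1]
force: [-30.7, 2.1, 14.1]
opening: 0.0004
```

```bash
python3 - <<'E'
from m import *
o=ctrl.get_obs();print(o["force"],o["moment"],o["tool_pos"],o["orientation"])
cv2.imwrite("pics/c7.png",np.hstack([crop("scene",238,175,40,36,10),crop("top",375,175,40,36,10)]))
E
```

```text
[-30.43295118   1.74977345  14.35907878] [ 0.70548713 11.31853105  0.25059144] [ 0.48484913 -0.29289679  0.0255113 ] [ 1.78615084e+02  1.25628426e-01 -9.81031337e+01]
```

View pics/c7.png

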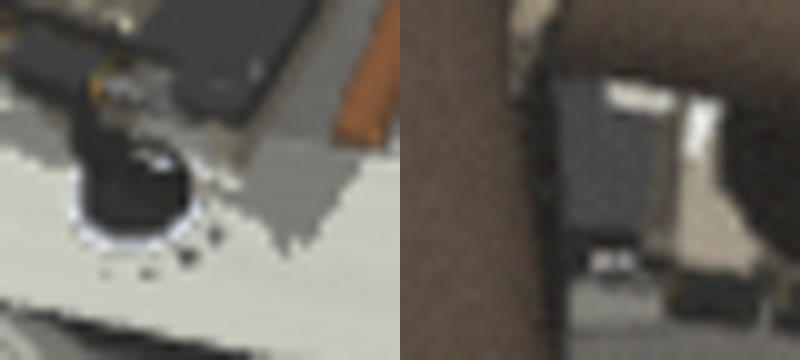

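```bash
python3 - <<'E'
from m import *
for deg in (40,52.8,65,76.3,82):
  a=np.radians(deg);d=np.array([np.cos(a),np.sin(a)]);c=np.array([.504,-.271])
  q=(proj(S["scene"],[[*(c+k*d),.044] for k in(-.021,0,.010,.021)])-[238,175])*10
  print(deg,q.round().tolist())
g=S["scene"]["pixels"][186:196,246:262].astype(int).sum(2)//3; print(g)
E
```

```text
40 [[106.0, 98.0], [126.0, 142.0], [135.0, 164.0], [145.0, 187.0]]
52.8 [[94.0, 104.0], [126.0, 142.0], [141.0, 161.0], [157.0, 181.0]]
65 [[84.0, 111.0], [126.0, 142.0], [146.0, 157.0], [168.0, 174.0]]
76.3 [[76.0, 119.0], [126.0, 142.0], [149.0, 154.0], [175.0, 166.0]]
82 [[73.0, 124.0], [126.0, 142.0], [151.0, 151.0], [178.0, 161.0]]
[[ 45  51  80  79  78  84  98  88  97  91  73  52  55  60  53  51]
 [ 44  49  67  72  76  95 117 122 122 109  92  79  88  94  70  59]
 [ 44  44  44  43  54  98  92 110 116 124 123 123 116 110 109  93]
 [ 44  44  44  44  44  56  69  64  77 116 127 124 116 111 106 100]
 [ 46  42  44  44  44  81 110  97  97  71 134 150 126 114 112  91]
 [ 69  42  41  42  44  44  55 132 163  78  86 186 157 133 134 104]
 [ 97  45  43  44  42  42  45  49  49  43  42 145 197 168 172 137]
 [ 88  50  48  50  45  43  43  42  42  41  43 116 141 126 177 185]
 [ 88  50  50  50  49  47  44  43  43  44  43 129 145 143 125 122]
 [ 91  49  51  50  50  50  48  46  44  45  47 179 148 187 151 140]]
```

The white line's slope in the image (about 0.5) matches a bar at 76°, i.e. ignition; at high the slope would be 1.2. The tool has also stalled against the stop. I'll hold briefly, then check.

Request:
carry_out(increments=[[0, 0, 0, 0, 0, 0, 1], [0, 0, 0, 0, 0, 0, 1], [0, 0, 0, 0, 0, 0, 1], [0, 0, 0, 0, 0, 0, 1], [0, 0, 0, 0, 0, 0, 1], [0, 0, 0, 0, 0, 0, 1], [0, 0, 0, 0, 0, 0, 1], [0, 0, 0, 0, 0, 0, 1]])

```text
clock: 18.2
tool_pos: [0.4848, -0.2929, 0.0255]
orientation: [178.6, 0.1, -98.1]
force: [-31.0, 1.8, 14.8]
opening: 0.0006
```

```bash
python3 - <<'E'
from m import *
o=ctrl.get_obs();print(o["force"],o["tool_pos"],o["orientation"])
cv2.imwrite("pics/scene8.png",S["scene"]["pixels"])
E
```

```text
[-31.61700607   2.22975548  14.44557114] [ 0.48484768 -0.29288048  0.02548563] [ 1.78613255e+02  1.26720835e-01 -9.81022509e+01]
```

View pics/scene8.png

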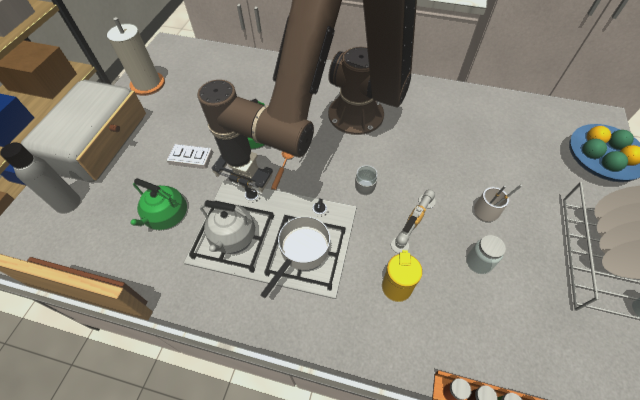

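The lever lies in line with the pipe (px 415,220). The kettle, pan and other things stand where they were, the left dial is at off (320,206), and the push on the right dial is steady.

```bash
python3 -c "
from plant import ctrl
print(ctrl.close_job()); print(ctrl.get_obs()['tool_pos'])"
```

```text
the job is handed in; nothing more can be done
None
the job is handed in; nothing more can be done
```

The gas cock is open, and the kettle's burner dial (the right one) was being held at ignition when I handed the job in at about 18 s. The hand-in gives no verdict, so this rests on my own checks.

- **Lever:** With both dials at off, I gripped the lever and swung it until it stopped moving. The picture then showed it in line with its pipe.
- **Dial:** I did not grip the dial, because turning the gripper square with it would have driven its body into the kettle. I pushed the bar round anticlockwise with closed fingers to its end stop instead, and held it there with a steady push of about 31 N.
- **Last checks:** The tool stayed still for over a second. The dial's white line matched about 76° in the world frame, which is ignition; high would be about 53°. The left dial looked at off, and the other things in view stood where they were; the arm partly hid the nearer green kettle.
- **Small disagreements:** The two cameras placed the dial up to about 4–8 mm apart, and one hob corner fitted poorly in the scene view. At the end the wrist also read about 14 N vertically, which I did not explain; it may be friction or tilt under the push.

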